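Lock the swivel work stand with its slide bar

ROBOT

A 6-joint arm with a two-finger parallel gripper is mounted at the origin on a cart in front of the work surface, level with it; the furniture and walls round the work are solid. World frame = base frame: x ahead of the robot, y to its left, z up, the work surface at z = 0. Lengths are in m, angles in rad, forces in N, time in s.
With the tool pointing down it reaches from about 0.35 to 0.975 m from the base axis. Payload 4.9 kg.
Tool frame: the origin (TCP) lies between the finger pads; the fingertips stand 25 mm ahead of it and the grasp point (between the pads) lies 6 mm ahead of it; z points along the fingers, y is the line along which they close (so a half turn about z gives the same grasp; the last joint's range is limited). The gripper opens to 85 mm and grips with 20 to 120 N. Pads are 22 mm wide; open, the fingers measure 114 mm over their backs; the gripper's body (76 mm by 85 mm) begins 54 mm behind the grasp point. The pads swing forward as they close: fully open they stand 13 mm farther back than shut.
Start: joints at [-1.383, 0.053, 1.613, -0, 1.476, -0.119], TCP at [0.189, -0.596, 0.256] pointing down, gripper open.
Joint ranges: [-3.01, 3.01], [-1.01, 2.22], [0.06, 2.58], [-1.02, 4.17], [0.09, 2.62], [-3.14, 3.14]. Speed limits (rad/s): [2.57, 2.57, 3.14, 3.14, 3.14, 3.14].

INTERFACE

Orientations are given as a unit quaternion [w, x, y, z].
In Python, from plant import manip gives the robot as it stands.
- The arm moves only by the shell command python3 -m inch 'ROWS'. ROWS is JSON, a list of rows, each a list of 3 entries, a list of its own where there are three numbers: the shift along the tool's x, y, z in m, then the turn, a rotation vector about the tool's x, y, z in rad, then the opening, from 0 (shut) to 1 (fully open). A call has 1 to 8 rows; each row shifts and turns the commanded pose from where the row before left it, along the tool's axes as they then stand; what a row does not reach is not made up. A row lasts 1/10 s, in which the tool goes at most 50 mm and 8.59 degrees, less where a joint would pass 70% of its speed; a pose out of reach is approached as far as the arm can. A call with a gripper value outside its range is refused whole. The fingers move at their own pace and stop on an object; the grip force is fixed at half the most. Time passes only in rows, so rows that do not move let the fingers close. It gives the time, the measured TCP pose, the force, the opening and the grip force at its end, in the units of the state.
- manip.state(): the state, without advancing time (a new reading comes with each control period).
- manip.grab_frame(name): name is "side" or "top"; returns (picture, depth): 400x640x3 uint8, red, green, blue; 400x640 float32, m along the optical axis (not along the pixel's ray), 0 where there is no reading.
- manip.camera_params(name): a dict with "camera_matrix" (3x3 intrinsics, pixels), "rvec" (rotation vector, rad) and "tvec" (3), from world to camera coordinates, as OpenCV has them. Camera axes: x right, y down, z forward; pixel columns grow to the right and rows downward; lengths in m; the calibration is good to about 2 mm. A picture is of the moment at which its call begins. camera_params takes no time and is no camera call.
- manip.job_done(): hands the job in; it is judged then, once.
Trained networks look in the newest picture that a camera, given by its name, has taken for a name from the list of things; names that differ only in an ending like _2 or _b are one class to them, and where a whole thing is asked for, a point or a joint stands for the part that bears it (a point fixed in the world has none). Each returns a list of dicts, best first, with "score" (0 to 1); they miss things now and then, are a little off and sometimes report something else, mostly with a low value. They report only what shows in the picture. A call takes as long as a camera call. They do not tell look-alikes from the thing itself.
- manip.look_for(camera, label): "point" ([x, y, z] in m, in world coordinates, good to about 4 mm: the middle of the surface that is visible of it).
The state is a dict: "time": time; "joint_pos": joint angles; "joint_vel": joint speeds; "joint_efforts": joint torques, N m; "tool_pos": TCP position; "tool_rot": TCP orientation; "contact_force": force on the tool from outside, world axes, zero at the start; "ft_torque": the same for the moment, N m; "gripper_width": opening from 0.0 (shut) to 1.0 (fully open); "grasp_force": force on a finger pad.
Only numpy, scipy, OpenCV 4.12 (cv2) and the standard library are available. Lean on these libraries where they do the work, as an engineer would, in place of code of your own. Each camera call takes 0.05 s, during which the arm holds its last target. There are 200 camera calls.

TASK

Lock the swivel work stand so that its arm cannot turn: push the upright handle post round until the slot across the locking disc lines up with the steel bar, then push the bar by its head through the disc and into the keeper behind it, until the head rests against the guide. Only push: do not lift the bar out of its slideway, and leave the grease pot, the solder reel and the capacitor standing where they are.

Things in the scene. Friction and masses are not known exactly. Their poses are not given: they have to be found in the camera images.
- lock_stand: The fixed stand: dark steel base plate 290 x 84 x 6 mm on the bench. Origin: on the disc's turning axis, at bench height. Its x axis points the way the bar is pushed (bar head to keeper), y level to the left of that, z up. The plate spans x -220 to 70 mm. On it a dark slideway 24 mm wide, top 10 mm above the bench, x -215 to -38 mm, carries the bar.
- guide (a point): Top centre of the guide: two aluminium cheeks 15 mm apart, stand x -79 to -39 mm, 35 mm wide over all, top 30 mm above the bench. The bar runs between them; its head stops on their rear ends.
- keeper (a point): Top centre of the keeper on the far side of the disc: two aluminium cheeks 17 mm apart, stand x 39 to 63 mm, 35 mm wide over all, top 30 mm above the bench.
- locking_disc (a joint): Angle of the slotted disc about the stand's vertical axis, rad. 0 = slot in line with the bar; positive = clockwise from above. Range -0.5 to 1.15, starts at 0.45 to 0.9, stays where it is left; about 1.5 N at the post turns it. At 0 the handle arm points along stand +y; at positive angles the post leans towards +x (the keeper). The bar enters within about 0.1 rad of 0 and then centres the disc.
- disc_top (a point): Centre of the disc's top, on its axis, 30 mm above the bench. Steel disc 72 mm across; a slot 18 mm wide, open at the top, runs right across through the centre. Opposite the handle arm a platform arm carries a finned heatsink that is fixed on it (50 to 120 mm from the axis, top about 54 mm).
- handle_post (a point): Centre of the top of the black upright post on the handle arm: 16 mm diameter, 88 mm from the disc's axis, top 65 mm above the bench, free for the upper 39 mm; the flat arm under it has its top at 26 mm.
- lock_bar: Loose steel bar, about 0.2 kg, in the slideway: 12 mm wide, 16 high, 148 long, rounded nose; rear head 34 wide, 14 thick, 28 high. Held only sideways and by weight; slides with under 5 N. Origin: on its underside, 55 mm behind the nose tip; x axis along the bar to the nose. Home: over the stand's origin, 10 mm up. Starts 97 to 112 mm short of that, nose in or just behind the disc end of the guide.
- bar_head (a point): Centre of the flat rear face of the bar's head, the face to push on (34 mm wide, from 10 to 38 mm above the bench), 93 mm behind the bar's origin. When the bar is home, with the head against the guide, it is at x = -93 mm in the stand's frame.
- bar_nose (a point): Tip of the bar's rounded nose, at half the bar's height, 55 mm ahead of the bar's origin.
- grease_pot: Bystander: small round pot with a pale ribbed lid, 49 mm wide, 45 mm tall, origin under its centre.
- solder_reel: Bystander: solder reel with black flanges, standing on one, 52 mm wide, 40 mm tall, origin under its centre.
- capacitor: Bystander: small black upright cylinder with a pale top, 25 mm wide, 40 mm tall, origin under its centre.
Mind the look-alikes: they are no part of the job. What is meant by the lock_bar is not yellow, and is the larger of those in its own colour.

How it is judged:
By the outcome, as a careful person would: the job done as asked, in the order asked, and still so for the second after the job is handed in, with the robot touching nothing.
It also fails if it takes over 45 s, if anything falls off the work surface, if the arm or the gripper's body presses on something with over 40 N, if the wrist force passes 120 N, or if a joint passes its speed limit or range.

## Working session

There is one attempt and no reset: what is moved stays moved. The work goes in short steps, Python scripts to look and compute and a shell command to move; the robot and the scene stay as the last step left them, time stands still between calls to the robot, and variables do not carry over. Pictures are saved under pics/ and viewed, at most 10 in all, crops included, and the job is handed in when it is done.

```bash
mkdir -p pics
cat > h.py <<'E'
import numpy as np, cv2
from plant import manip
def cam(n):
    p=manip.camera_params(n); K=np.array(p["camera_matrix"]);R=cv2.Rodrigues(np.array(p["rvec"],float))[0];t=np.array(p["tvec"],float).ravel();return K,R,t
def proj(n,P):
    K,R,t=cam(n); q=K@(R@np.array(P,float)+t); return q[:2]/q[2]
def cloud(n,d):
    K,R,t=cam(n); v,u=np.indices(d.shape); r=np.stack([(u-K[0,2])/K[0,0]*d,(v-K[1,2])/K[1,1]*d,d],-1); return (r-t)@R
E
python3 - <<'E'
from h import *
for n in("top","side"):
    im,d=manip.grab_frame(n); cv2.imwrite(f"pics/{n}0.png",im[:,:,::-1]); np.save(f"{n}0.npy",d)
    K,R,t=cam(n); print(n,-R.T@t,K[0,0])
    for l in "lock_stand guide keeper disc_top handle_post lock_bar bar_head bar_nose grease_pot solder_reel capacitor locking_disc".split():
        try:
            for r in manip.look_for(n,l)[:3]: print(l,round(r["score"],2),np.round(r["point"],3),proj(n,r["point"]).round())
        except Exception as e: print(l,e)
print(manip.state())
E
```

```text
top [ 0.44242936 -0.02160186  1.24455856] 480.39987986778704
guide 0.87 [ 0.563 -0.016  0.007] [320. 181.]
keeper 0.66 [ 0.568 -0.013  0.009] [319. 179.]
keeper 0.44 [0.592 0.029 0.033] [302. 168.]
disc_top 0.6 [ 0.565 -0.015  0.007] [320. 180.]
disc_top 0.42 [ 0.446 -0.067  0.038] [341. 226.]
handle_post 0.91 [0.587 0.029 0.026] [303. 171.]
handle_post 0.73 [ 0.545 -0.09   0.026] [349. 187.]
lock_bar 0.84 [ 0.544 -0.09   0.027] [349. 187.]
lock_bar 0.83 [0.337 0.06  0.017] [290. 269.]
lock_bar 0.76 [ 0.363 -0.179  0.012] [385. 258.]
bar_head 0.78 [0.338 0.062 0.022] [290. 269.]
bar_head 0.73 [ 0.545 -0.092  0.023] [350. 187.]
bar_head 0.62 [ 0.366 -0.18   0.012] [385. 257.]
bar_nose 0.64 [ 0.368 -0.183  0.015] [386. 257.]
bar_nose 0.54 [0.339 0.054 0.014] [293. 268.]
bar_nose 0.53 [ 0.546 -0.089  0.027] [349. 186.]
grease_pot 0.56 [0.678 0.145 0.048] [256. 134.]
grease_pot 0.36 [ 0.547 -0.09   0.024] [349. 186.]
solder_reel 0.62 [ 0.448 -0.072  0.039] [343. 225.]
solder_reel 0.37 [ 0.542 -0.089  0.028] [349. 188.]
locking_disc 0.61 [0.591 0.032 0.033] [301. 169.]
side [ 0.57606018 -
[... 957 characters left out ...]
161e+00,  5.26946199e-02,  1.61290896e+00, -3.08423068e-06,
        1.47601184e+00, -1.19007977e-01]), 'joint_vel': array([ 2.49493124e-04, -3.96215260e-04,  4.78188457e-04,  3.26406480e-05,
       -1.23452763e-03,  9.23432929e-05]), 'joint_efforts': array([-9.18530313e-04, -3.93681765e+01, -3.70460021e+01, -1.59048645e-04,
        4.01050684e-04,  9.43027310e-07]), 'tool_pos': array([ 0.18874773, -0.59579152,  0.25630156]), 'tool_rot': array([-1.13236892e-05,  9.88257046e-01,  1.52800558e-01, -1.92571350e-06]), 'contact_force': array([ 0.84574758,  0.10934126, -0.13967709]), 'ft_torque': array([-0.00051996,  0.02050338, -0.0201425 ]), 'grasp_force': 0.0, 'gripper_width': 1.0016653545048033}
```

View pics/top0.png

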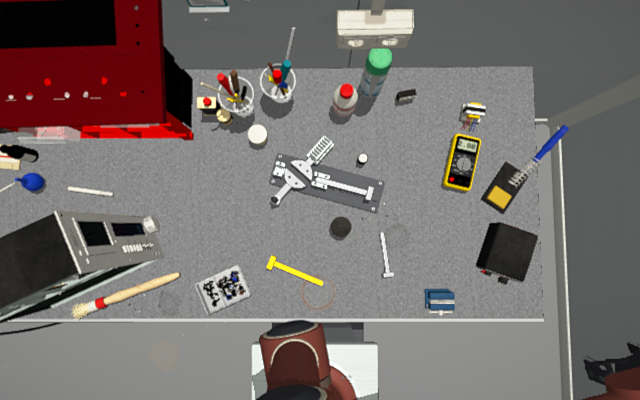

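View pics/side0.png

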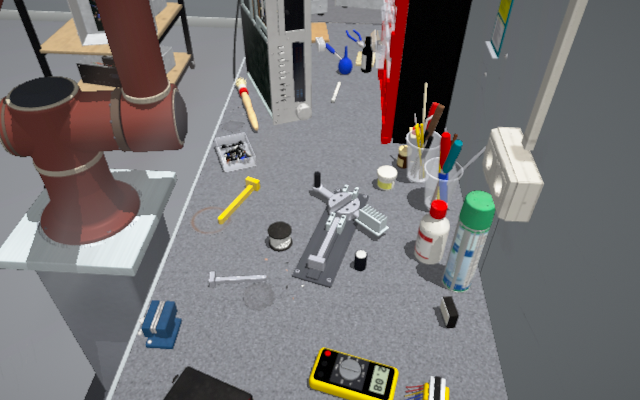

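Top view: the disc is at (300,174), the post at (275,201), the bar head at (372,193) and the heatsink at (320,150). The solder reel (341,227) and the capacitor (362,158) flank the stand. The yellow bar and the small steel bar are look-alikes. Next I measure the stand's pose.

Run:
```python
from h import *
im=cv2.imread("pics/top0.png"); d=np.load("top0.npy")
W=cloud("top",d); 
bench=W[215:240,250:270,2]; print("bench z",np.median(bench),bench.std())
sub=(slice(130,220),slice(255,395))
c=cv2.resize(im[sub],None,fx=5.7,fy=5.7,interpolation=cv2.INTER_CUBIC); cv2.imwrite("pics/c0.png",c[:, :800])
z=W[...,2]
m=(z>0.003)&(z<.2); m2=np.zeros_like(m); m2[sub]=m[sub]
n,lab,st,ce=cv2.connectedComponentsWithStats(m2.astype(np.uint8))
for i in range(1,n):
    if st[i,4]>15: print(st[i],ce[i].round(),W[lab==i].mean(0).round(3),z[lab==i].max().round(3))
for lo,hi in((.05,.07),(.033,.045)):
    n,lab,st,ce=cv2.connectedComponentsWithStats((m2&(z>lo)&(z<hi)).astype(np.uint8))
    print(lo,[(ce[i].round(1),st[i,4],W[lab==i].mean(0).round(4)) for i in range(1,n) if st[i,4]>3])
```

```text
bench z -4.4918207471359705e-05 0.12387110096890737
[255 130  13  16 178] [261. 137.] [0.672 0.135 0.041] 0.05
[ 269  136  116   78 3987] [324. 180.] [ 0.563 -0.025  0.017] 0.07
[357 152  12  14 105] [363. 159.] [ 0.615 -0.124  0.033] 0.045
[335 216  13   4  33] [341. 218.] [ 0.465 -0.067  0.037] 0.047
0.05 [(array([321.8, 147.8]), np.int32(102), array([ 0.6406, -0.0208,  0.0538])), (array([316. , 149.5]), np.int32(6), array([ 0.6363, -0.0062,  0.0539])), (array([273.9, 199.1]), np.int32(34), array([0.5118, 0.098 , 0.0634]))]
0.033 [(array([260.3, 136.8]), np.int32(93), array([0.6714, 0.1351, 0.0428])), (array([326.5, 140. ]), np.int32(6), array([ 0.663 , -0.0328,  0.0385])), (array([322.5, 144.5]), np.int32(6), array([ 0.6516, -0.0226,  0.038 ])), (array([320.5, 146.5]), np.int32(6), array([ 0.6458, -0.0175,  0.0426])), (array([323.1, 153. ]), np.int32(9), array([ 0.6297, -0.024 ,  0.0391])), (array([315., 154.]), np.int32(5), array([ 0.6273, -0.0035,  0.0386])), (array([362.6, 158.2]), np.int32(79), array([ 0.6159, -0.1235,  0.0397])), (array([299. , 163.8]), np.int32(4), array([0.6033, 0.0374, 0.0335])), (array([303. , 167.8]), np.int32(5), array([0.5928, 0.0272, 0.0343])), (array([369.4, 193.2]), np.int32(72), array([ 0.5273, -0.1398,  0.0375])), (array([341. , 218.3]), np.int32(28), array([ 0.4645, -0.0679,  0.0397]))]
```

View pics/c0.png

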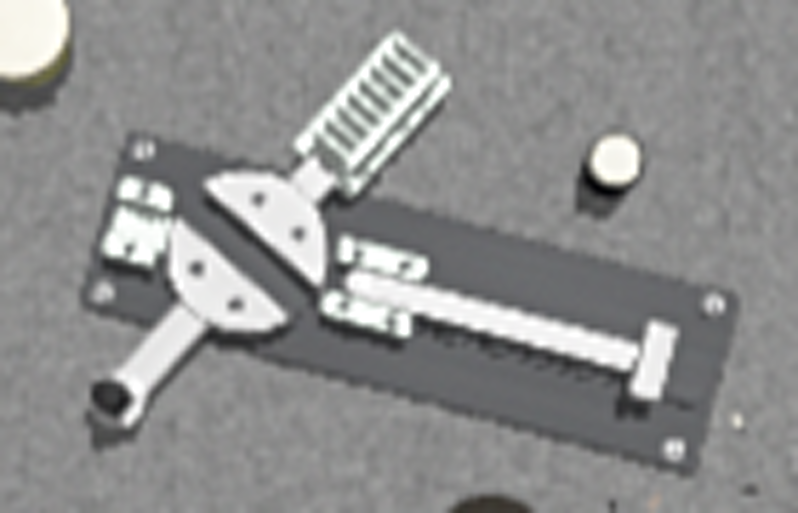

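The crop shows the plate corners (TL 135,133; TR 740,293; BR 690,475; BL 82,310), the disc at (245,250), the post at (110,395) and the bar head at (655,360). The nose, at about (350,280), sits just inside the guide. The slot is about 0.6 rad off.

```bash
cat >> h.py <<'E'
def ray(n,uv,z):
    K,R,t=cam(n); o=-R.T@t; r=R.T@np.linalg.solve(K,[uv[0],uv[1],1]); return o+r*(z-o[2])/r[2]
E
python3 - <<'E'
from h import *
px=lambda a:((a[0]+.5)/5.7+255-.5,(a[1]+.5)/5.7+130-.5)
C=[ray("top",px(a),.006)[:2] for a in((135,133),(740,293),(690,475),(82,310))]
print(np.round(C,4)); TL,TR,BR,BL=C
print([np.linalg.norm(a-b).round(4) for a,b in((TL,TR),(BL,BR),(TL,BL),(TR,BR))])
x=(TL+BL-TR-BR); x/=np.linalg.norm(x); y=np.array([-x[1],x[0]]); o=np.mean(C,0)+x*.075
print("x",x,"yaw",np.arctan2(x[1],x[0]),"o",o)
for n,a,z in(("disc",(245,250),.03),("post",(110,393),.065),("head",(655,360),.038),("nose",(350,280),.026)):
    p=ray("top",px(a),z)[:2]; q=p-o; print(n,p.round(4),"stand",(q@x).round(4),(q@y).round(4))
p=np.array([.5118,.098])-o;print("post depth",p@x,p@y,np.hypot(*p), "angle",np.arctan2(p@x,p@y))
p=np.array([.5273,-.1398])-o;print("head depth",p@x,p@y)
st=manip.state();R=cv2.Rodrigues(np.array([0,0,0.]))[0]
from scipy.spatial.transform import Rotation as Ro
q=st["tool_rot"];print(Ro.from_quat([q[1],q[2],q[3],q[0]]).as_matrix().round(3))
E
```

```text
[[ 0.6357  0.0927]
 [ 0.5609 -0.1821]
 [ 0.4786 -0.1583]
 [ 0.5546  0.1167]]
[np.float64(0.2848), np.float64(0.2853), np.float64(0.0846), np.float64(0.0857)]
x [0.26460553 0.96435674] yaw 1.3030014771750258 o [0.57729726 0.0395689 ]
disc [0.579  0.0412] stand 0.002 -0.0012
post [0.5132 0.0978] stand 0.0392 0.0772
head [ 0.5284 -0.1401] stand -0.1862 -0.0003
nose [ 0.5657 -0.0056] stand -0.0466 -0.0007
post depth 0.03901748269486157 0.078623915415212 0.08777291171575793 angle 0.4606468329230322
head depth -0.18620516330429354 0.0007531909474169426
[[ 0.953  0.302 -0.   ]
 [ 0.302 -0.953  0.   ]
 [-0.    -0.    -1.   ]]
```

```bash
python3 -m inch '[[[0.032,-0.0354,0],[0,0,0],0],[[0.032,-0.0354,0],[0,0,0],0],[[0.032,-0.0354,0],[0,0,0],0],[[0.032,-0.0354,0],[0,0,0],0],[[0.032,-0.0354,0],[0,0,0],0],[[0.032,-0.0354,0],[0,0,0],0],[[0.032,-0.0354,0],[0,0,0],0],[[0.032,-0.0354,0],[0,0,0],0]]' && python3 -m inch '[[[0.032,-0.0354,0],[0,0,0],0],[[0.032,-0.0354,0],[0,0,0],0],[[0.032,-0.0354,0],[0,0,0],0],[[0.032,-0.0354,0],[0,0,0],0],[[0.032,-0.0354,0],[0,0,0],0],[[0.032,-0.0354,0],[0,0,0],0],[[0.032,-0.0354,0],[0,0,0],0],[[0.032,-0.0354,0],[0,0,0],0]]' && python3 -m inch '[[[0,0,0],[0,0,-0.142],0],[[0,0,0],[0,0,-0.142],0],[[0,0,0],[0,0,-0.142],0],[[0,0,0],[0,0,-0.142],0],[[0,0,0],[0,0,-0.142],0],[[0,0,0],[0,0,-0.142],0],[[0,0,0],[0,0,-0.144],0],[[0,0,0],[0,0,0],0]]'
cat > s.py <<'E'
from h import *
from scipy.spatial.transform import Rotation as Ro
s=manip.state();q=s["tool_rot"];M=Ro.from_quat([q[1],q[2],q[3],q[0]]).as_matrix()
o=np.array([.578,.040]);x=np.array([np.cos(1.303),np.sin(1.303)]);y=np.array([-x[1],x[0]])
p=s["tool_pos"];print("stand xy",(p[:2]-o)@x,(p[:2]-o)@y,"z",p[2],"yaw err",np.arctan2(M[1,0],M[0,0])-1.303,"tool z",M[:,2].round(3),"F",s["contact_force"].round(2),"t",s["time"],"w",s["gripper_width"])
E
python3 s.py
```

```text
time: 2.1
tool_pos: [0.3476, -0.2468, 0.2566]
tool_rot: [0.0, 0.988, 0.152, 0.0]
contact_force: [0.9, 1.0, 0.2]
gripper_width: 0.0
grasp_force: 0.0
time: 2.9
tool_pos: [0.5063, 0.1009, 0.2566]
tool_rot: [0.0, 0.988, 0.153, 0.0]
contact_force: [0.3, -1.2, -0.1]
gripper_width: -0.002
grasp_force: 0.0
time: 3.7
tool_pos: [0.5058, 0.0988, 0.2564]
tool_rot: [0.0, 0.795, 0.606, 0.0]
contact_force: [0.4, 0.5, 0.5]
gripper_width: -0.0
grasp_force: 0.0
stand xy 0.03757559451994103 0.08520092962587698 z 0.2563922901462405 yaw err -0.0004731395764476787 tool z [ 0. -0. -1.] F [0.41 0.48 0.51] t 3.7 w -0.00040555648638666906
```

```bash
python3 -m inch '[[[0.047,0,0],[0,0,0],0],[[0,0,0.04],[0,0,0],0],[[0,0,0.04],[0,0,0],0],[[0,0,0.04],[0,0,0],0],[[0,0,0.04],[0,0,0],0],[[0,0,0.036],[0,0,0],0],[[0,0,0],[0,0,0],0]]' && python3 s.py && python3 -m inch '[[[-0.015,0,0],[0,0,0],0],[[-0.008,0,0],[0,0,0],0],[[-0.008,0,0],[0,0,0],0],[[-0.008,0,0],[0,0,0],0],[[-0.008,0,0],[0,0,0],0],[[-0.008,0,0],[0,0,0],0],[[-0.005,0,0],[0,0,0],0],[[0,0,0],[0,0,0],0]]'
python3 s.py
cat > look.py <<'E'
import sys
from h import *
im,d=manip.grab_frame("top"); 
c=cv2.resize(im[130:220,255:395],None,fx=5.7,fy=5.7,interpolation=cv2.INTER_CUBIC); cv2.imwrite(f"pics/{sys.argv[1]}.png",c[:,:,::-1])
W=cloud("top",d)
o=np.array([.578,.040]);x=np.array([np.cos(1.303),np.sin(1.303)]);y=np.array([-x[1],x[0]])
X=(W[...,:2]-o)@x;Y=(W[...,:2]-o)@y;Z=W[...,2]
def b(n,m): print(n,m.sum(),X[m].mean().round(4),Y[m].mean().round(4))
b("post",(Z>.058)&(Z<.07)&(abs(X)<.06)&(Y>.06)&(Y<.1))
b("heatsink",(Z>.05)&(Z<.058)&(abs(X)<.08)&(Y<-.05)&(Y>-.13))
b("head",(Z>.034)&(Z<.042)&(X<-.08)&(X>-.21)&(abs(Y)<.02))
E
python3 look.py c1
```

```text
time: 4.4
tool_pos: [0.5135, 0.1435, 0.0545]
tool_rot: [-0.003, 0.796, 0.605, -0.005]
contact_force: [-0.5, -1.3, 0.7]
gripper_width: 0.003
grasp_force: 0.0
stand xy 0.08271154282041528 0.08955048801818451 z 0.05448039442426659 yaw err -0.0029210006633075825 tool z [-0.012 -0.002 -1.   ] F [-0.46 -1.3   0.69] t 4.4 w 0.0025540273698021324
time: 5.2
tool_pos: [0.5024, 0.0852, 0.0604]
tool_rot: [0.001, 0.795, 0.606, -0.0]
contact_force: [0.5, 0.4, -0.5]
gripper_width: 0.005
grasp_force: 0.0
stand xy 0.023583401205285317 0.0848481408611105 z 0.06039931127400764 yaw err -0.0009079766184996174 tool z [ 0.001 -0.001 -1.   ] F [ 0.47  0.4  -0.49] t 5.2 w 0.004536743705679553
post 0 nan nan
heatsink 111 -0.0067 -0.0849
head 71 -0.1868 0.0014look.py:8: RuntimeWarning: Mean of empty slice.
  def b(n,m): print(n,m.sum(),X[m].mean().round(4),Y[m].mean().round(4))
  ret = ret.dtype.type(ret / rcount)
```

View pics/c1.png

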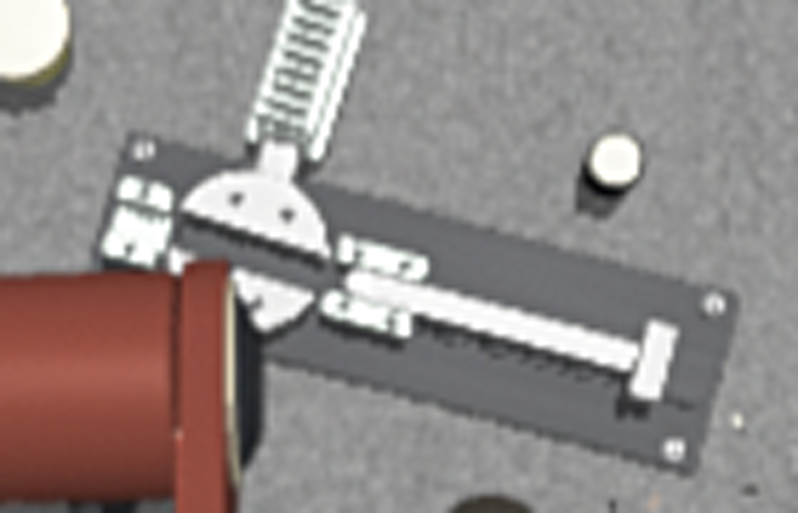

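The slot is now about 0.07 rad short of alignment, so I push another 6 mm, then back off and rise.

```bash
python3 -m inch '[[[-0.003,0,0],[0,0,0],0],[[-0.003,0,0],[0,0,0],0],[[0,0,0],[0,0,0],0],[[0,0,0],[0,0,0],0]]'; python3 s.py; python3 look.py c2 2>/dev/null
```

```text
time: 5.65
tool_pos: [0.5008, 0.0803, 0.0603]
tool_rot: [0.0, 0.795, 0.606, -0.0]
contact_force: [-0.7, 0.3, 0.7]
gripper_width: 0.001
grasp_force: 0.0
stand xy 0.018407493846554747 0.08510526436038039 z 0.060280296647083786 yaw err -5.444035699375682e-05 tool z [ 0.    -0.001 -1.   ] F [-0.74  0.27  0.67] t 5.65 w 0.0009338843742222337
post 0 nan nan
heatsink 105 -0.0026 -0.0854
head 72 -0.1868 0.0012
```

```bash
python3 -m inch '[[[0.02,0,0],[0,0,0],0],[[0,0,-0.05],[0,0,0],0],[[0,0,-0.05],[0,0,0],0],[[-0.0455,0.0142,0],[0,0,0],0],[[-0.0455,0.0142,0],[0,0,0],0],[[-0.0455,0.0142,0],[0,0,0],0],[[-0.0455,0.0142,0],[0,0,0],0],[[-0.0455,0.0142,0],[0,0,0],0]]' && python3 -m inch '[[[-0.0455,0.0142,0],[0,0,0],0],[[0,0,0],[0,0,0],0],[[0,0,0],[0,0,0],0]]'; python3 s.py; python3 look.py c3 2>/dev/null
```

```text
time: 6.5
tool_pos: [0.5141, -0.1403, 0.1605]
tool_rot: [0.0, 0.795, 0.606, 0.0]
contact_force: [1.2, 0.0, -0.1]
gripper_width: 0.001
grasp_force: 0.0
time: 6.8
tool_pos: [0.5157, -0.1869, 0.1601]
tool_rot: [-0.0, 0.796, 0.605, -0.0]
contact_force: [-0.3, 0.4, -1.4]
gripper_width: -0.003
grasp_force: 0.0
stand xy -0.2353064037260242 2.4104805401306616e-05 z 0.16010411837075325 yaw err -0.0024286005843285885 tool z [-0.  0. -1.] F [-0.3   0.38 -1.4 ] t 6.8 w -0.00279344444826001
post 31 -0.0012 0.0883
heatsink 106 -0.0025 -0.0849
head 65 -0.1867 0.0014
```

View pics/c3.png

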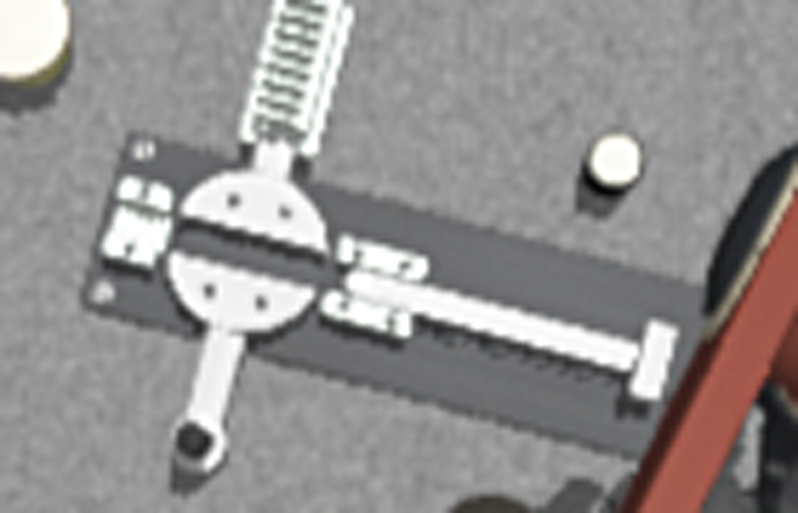

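The slot is in line (about 0.01 rad) and the post is at (195,440). Now I descend behind the head and push.

```bash
python3 -m inch '[[[0,0,0.04],[0,0,0],0],[[0,0,0.04],[0,0,0],0],[[0,0,0.04],[0,0,0],0],[[0,-0.001,0],[0,0,0.002],0],[[0,0,0],[0,0,0],0]]' && python3 s.py && python3 -m inch '[[[0.015,0,0],[0,0,0],0],[[0.01,0,0],[0,0,0],0],[[0.01,0,0],[0,0,0],0],[[0.01,0,0],[0,0,0],0],[[0.01,0,0],[0,0,0],0],[[0.01,0,0],[0,0,0],0],[[0,0,0],[0,0,0],0],[[0,0,0],[0,0,0],0]]'; python3 s.py; python3 look.py c4 2>/dev/null
```

```text
time: 7.35
tool_pos: [0.5146, -0.1843, 0.0402]
tool_rot: [-0.001, 0.795, 0.606, -0.0]
contact_force: [0.2, -0.2, 0.9]
gripper_width: 0.001
grasp_force: 0.0
stand xy -0.23309938607168718 0.0017893633646955634 z 0.04015374791512074 yaw err -0.00042922654530119786 tool z [-0.002  0.001 -1.   ] F [ 0.18 -0.16  0.87] t 7.35 w 0.0008094354456820868
time: 8.15
tool_pos: [0.532, -0.1226, 0.0399]
tool_rot: [-0.0, 0.796, 0.606, -0.0]
contact_force: [0.1, -0.3, -0.2]
gripper_width: 0.0
grasp_force: 0.0
stand xy -0.16896682481974368 0.00130613724657559 z 0.039884592774523664 yaw err -0.001679352841526871 tool z [-0.001  0.001 -1.   ] F [ 0.11 -0.27 -0.24] t 8.15 w 0.00035619774407854936
post 32 -0.0014 0.0886
heatsink 107 -0.0019 -0.0864
head 1 -0.1442 0.0199
```

View pics/c4.png

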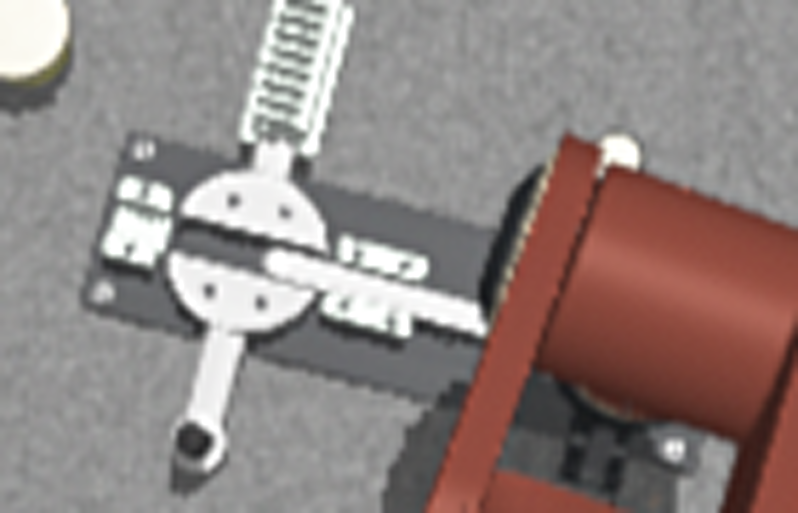

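The bar nose (268,262) has entered the slot, so I keep pushing.

```bash
python3 -m inch '[[[0.01,0,0],[0,0,0],0],[[0.01,0,0],[0,0,0],0],[[0.01,0,0],[0,0,0],0],[[0.01,0,0],[0,0,0],0],[[0.01,0,0],[0,0,0],0],[[0.005,0,0],[0,0,0],0],[[0,0,0],[0,0,0],0]]'; python3 s.py; python3 -m inch '[[[0.003,0,0],[0,0,0],0],[[0.002,0,0],[0,0,0],0],[[0,0,0],[0,0,0],0]]';  python3 s.py
```

```text
time: 8.9
tool_pos: [0.5472, -0.0692, 0.0404]
tool_rot: [-0.0, 0.796, 0.606, 0.0]
contact_force: [-1.4, -0.6, -0.2]
gripper_width: 0.0
grasp_force: 0.0
stand xy -0.1134786844418368 0.000750078347427947 z 0.04042158128892479 yaw err -0.001114609443417125 tool z [ 0.  0. -1.] F [-1.38 -0.62 -0.21] t 8.9 w 0.0001270445705646695
time: 9.2
tool_pos: [0.5484, -0.0653, 0.0404]
tool_rot: [0.0, 0.796, 0.605, 0.0]
contact_force: [0.1, -0.4, 0.3]
gripper_width: -0.003
grasp_force: 0.1
stand xy -0.10938057718030736 0.0006508061767147159 z 0.04040766977979187 yaw err -0.002426501509577461 tool z [ 0.  0. -1.] F [ 0.14 -0.35  0.35] t 9.2 w -0.0026958748329443936
```

Now I inch forward until the force shows the stop.

```bash
python3 -m inch '[[[0.002,0,0],[0,0,0],0],[[0.002,0,0],[0,0,0],0],[[0,0,0],[0,0,0],0]]'; python3 -m inch '[[[0.001,0,0],[0,0,0],0],[[0.001,0,0],[0,0,0],0],[[0,0,0],[0,0,0],0]]';  python3 s.py
```

```text
time: 9.5
tool_pos: [0.5495, -0.0614, 0.0404]
tool_rot: [0.0, 0.796, 0.606, 0.0]
contact_force: [-0.7, -0.6, 0.2]
gripper_width: 0.002
grasp_force: 0.5
time: 9.8
tool_pos: [0.55, -0.0602, 0.0405]
tool_rot: [0.001, 0.796, 0.606, -0.0]
contact_force: [-1.0, -5.4, 1.0]
gripper_width: -0.001
grasp_force: 2.6
stand xy -0.10408262620558416 0.0005155495442889163 z 0.04046267396314378 yaw err -0.0019295511037937807 tool z [ 0.    -0.002 -1.   ] F [-0.95 -5.41  0.98] t 9.8 w -0.0012115989541579446
```

```bash
python3 -m inch '[[[0.001,0,0],[0,0,0],0],[[0,0,0],[0,0,0],0],[[0,0,0],[0,0,0],0]]';python3 s.py; python3 -m inch '[[[-0.015,0,0],[0,0,0],0],[[-0.025,0,0],[0,0,0],0],[[0,0,-0.05],[0,0,0],0],[[0,0,-0.05],[0,0,0],0],[[-0.04,0,0],[0,0,0],0],[[-0.04,0,0],[0,0,0],0],[[-0.04,0,0],[0,0,0],0],[[0,0,0],[0,0,0],0]]';python3 look.py c5
```

```text
time: 10.1
tool_pos: [0.55, -0.0602, 0.0405]
tool_rot: [0.001, 0.796, 0.606, -0.001]
contact_force: [-2.3, -8.6, 1.3]
gripper_width: 0.003
grasp_force: 4.3
stand xy -0.10400919536735662 0.0005196018756777601 z 0.04046192585535289 yaw err -0.0018455887896582368 tool z [-0.001 -0.003 -1.   ] F [-2.27 -8.59  1.26] t 10.1 w 0.0027839163871507464
time: 10.9
tool_pos: [0.5063, -0.2163, 0.1404]
tool_rot: [0.0, 0.797, 0.604, 0.0]
contact_force: [0.6, 0.7, 0.2]
gripper_width: -0.004
grasp_force: 0.0
post 30 -0.001 0.0879
heatsink 107 -0.0024 -0.0852
head 62 -0.0867 0.0022
```

View pics/c5.png

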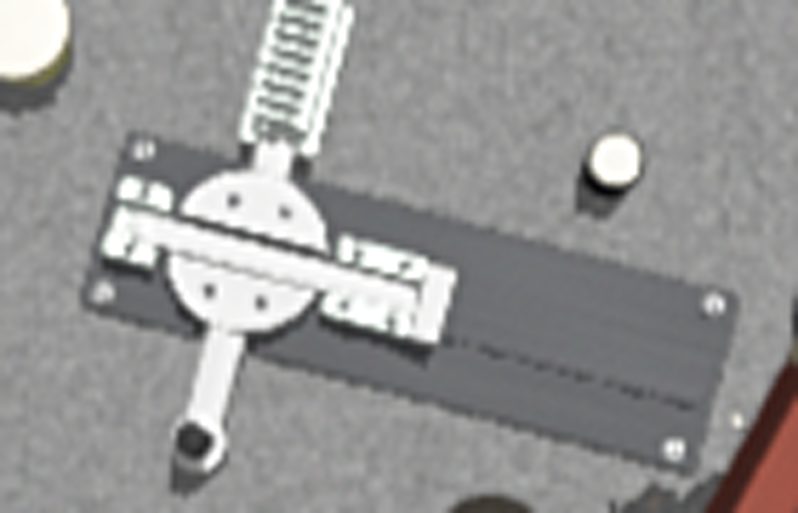

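The bar runs through the disc into the keeper (nose at 120,220). Its head is against the guide (440,305), and the bystanders near the stand have not moved.

```bash
python3 -c "
from plant import manip
print(manip.job_done())"
```

```text
the job is handed in; nothing more can be done
None
```

The stand is locked: the slot is lined up, the bar is through the disc and in the keeper with its head against the guide, nothing else was moved, and the job is handed in at about 11 s.

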